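Set a telescopic length stop one hole out and butt the strip on it

ROBOT

A 6-joint arm with a two-finger parallel gripper is mounted at the origin on a cart in front of the work surface, level with it; the furniture and walls round the work are solid. World frame = base frame: x ahead of the robot, y to its left, z up, the work surface at z = 0. Lengths are in m, angles in degrees, forces in N, time in s.
With the tool pointing down it reaches from about 0.3 to 0.75 m from the base axis. Payload 8.5 kg.
Tool frame: the origin (TCP) lies midway between the tips of the shut fingers; the grasp point (between the pads) lies 19 mm behind it; z points along the fingers, y is the line along which they close (so a half turn about z gives the same grasp; the last joint's range is limited). The gripper opens to 85 mm and grips with 20 to 120 N. Pads are 22 mm wide; open, the fingers measure 114 mm over their backs; the gripper's body (76 mm by 85 mm) begins 54 mm behind the grasp point. The pads swing forward as they close: fully open they stand 13 mm farther back than shut.
Start: joints at [-81.091, 21.807, 74.336, -0, 83.858, -12.336], TCP at [0.199, -0.513, 0.231] pointing down, gripper open.
Joint ranges: [-178.18, 178.18], [-50.72, 133.34], [12.68, 142.11], [-81.47, 261.47], [9.98, 163.14], [-165.26, 165.26]. Speed limits (degrees/s): [136.94, 136.94, 180, 180, 180, 180].

INTERFACE

Orientations are given as a 3x3 rotation matrix whose columns are the frame's x, y, z axes.
In Python, from rig import env, viewer, recognise, pinpoint gives the robot as it stands.
- The arm moves only by the tool move_arm, never from a script. Its argument "plan" is text: rows parted by semicolons, each of 7 numbers parted by spaces: the shift along the tool's x, y, z in m, then the turn, a rotation vector about the tool's x, y, z in rad, then the finger opening in m, from 0 to 0.0854. A call has 1 to 12 rows; each row shifts and turns the commanded pose from where the row before left it, along the tool's axes as they then stand; what a row does not reach is not made up. A row lasts 1/8 s, in which the tool goes at most 62.5 mm and 10.7 degrees, less where a joint would pass 70% of its speed; a pose out of reach is approached as far as the arm can. A call is refused whole if a number of a shift passes 0.0625 or a number of a turn 0.188, either way. A call with a gripper value outside its range is refused whole. The fingers move at their own pace and stop on an object; "grip_force" is the grip in N (left out, the last holds). Time passes only in rows, so rows that do not move let the fingers close. It gives the time, the measured TCP pose, the force, the opening and the grip force at its end, in the units of the state.
- env.observe(): the state, without advancing time (a new reading comes with each control period).
- viewer.get_image(name): name is "scene" or "top"; returns (picture, depth): 400x640x3 uint8, red, green, blue; 400x640 float32, m along the optical axis (not along the pixel's ray), 0 where there is no reading.
- viewer.calibration(name): a dict with "fx", "fy", "cx", "cy" (pixels), "k1" (the pictures are not rectified: a ray, as slopes to the right and down, at radius r is drawn at 1 + k1 r^2 times it, then the intrinsics apply), "R" (3x3) and "t" (3): a world point X has camera coordinates R X + t. Camera axes: x right, y down, z forward; pixel columns grow to the right and rows downward; lengths in m; the calibration is good to about 2 mm. A picture is of the moment at which its call begins. calibration takes no time and is no camera call.
- env.close_job(): hands the job in; it is judged then, once.
Trained networks look in the newest picture that a camera, given by its name, has taken for a name from the list of things; names that differ only in an ending like _2 or _b are one class to them, and where a whole thing is asked for, a point or a joint stands for the part that bears it (a point fixed in the world has none). Each returns a list of dicts, best first, with "conf" (0 to 1); they miss things now and then, are a little off and sometimes report something else, mostly with a low value. They report only what shows in the picture. A call takes as long as a camera call.
- recognise(camera, name): "extent" ([centre column, centre row, width, height] in pixels, round what is visible of it).
- pinpoint(camera, name): "pixel" ([column, row] in pixels: a listed point, or the origin of a listed thing).
The state is a dict: "time_s": time; "q": joint angles; "qvel": joint speeds; "joint_efforts": joint torques, N m; "position": TCP position; "tool_rot": TCP orientation; "ft_force": force on the tool from outside, world axes, zero at the start; "wrist_torque": the same for the moment, N m; "grip_width": finger opening in m; "gripper_force": force on a finger pad.
Only numpy, scipy, OpenCV 4.12 (cv2) and the standard library are available. Lean on these libraries where they do the work, as an engineer would, in place of code of your own. Each camera call takes 0.05 s, during which the arm holds its last target. There are 200 camera calls.

TASK

The saw guide's length stop is a square tube that slides over a fixed inner tube and is locked by a round spring button standing up through a hole in its top. Press the button in and slide the stop one hole farther out, away from the guide's slotted walls, until the button pops up through the next hole; then push the wooden strip along the guide's channel until its end butts against the stop, ready to saw a longer piece. Let go of everything, and leave the tools lying around where they are.

Things in the scene. Friction and masses are not known exactly. Their poses are not given: they have to be found in the camera images.
- saw_guide: Saw guide screwed to the bench. Origin on the bench top (z 0); its -y is the way the stop slides out, +x away from the robot. Ply base x -89..97, y -175..200 mm, top at z 18. Two slotted wooden walls (y -75..50, z 18..56) form a 53 mm channel centred on x 35. Nearer the robot a fixed 30 mm square inner tube runs along y at x -55, held by straps at y 95 and 170 (z up to 56).
- stop_arm (a joint): How far the stop arm has slid out along the guide's -y (m): start hole 0, next hole 0.045, last 0.090. The arm is a 36 mm square aluminium sleeve over the inner tube, top at z 56 mm, wall 2.5, with three 23 mm holes 45 apart in its top, and an upright steel stop plate (140 wide, 8 thick, up to z 88) at its outer end. Friction 2 N; locked (1.5 mm play each way) while the button is in a hole.
- stop_button (a joint): How far the 20 mm steel button is pressed down (m): 0 up, at most 0.0125. Up, its dome stands 8 mm above the sleeve's top. Springy: 3 N to start, 5.4 N level with the sleeve's top (0.008). When level, a push on the arm (under 15 N) slides the hole's edge over the dome; under the sleeve it stays down by itself until the next hole is over it, then springs up and locks the arm.
- button_top (a point): Highest point of the button's dome, at x -55, y -80 mm in the guide's frame. It moves only down and up (the inner tube carries it).
- push_face (a point): Point on the stop plate's inner face (toward the button) on the tube's axis, 16 mm above the sleeve's top and 16 below the plate's upper edge; at the start 17 mm along the guide's -y from the button's centre. Pushing here along -y slides the arm out. Moves with the arm; axes as the guide's.
- stop_face (a point): Centre of the stop's wooden facing (44 mm wide, z 23 to 59 mm) against which the strip's end must bear, 28 mm above the bench, on the channel's centre line. Moves with the arm; axes as the guide's (its +y points toward the strip).
- strip: The dark wooden strip, 45 x 210 x 20 mm, 0.1 kg, loose, lying flat on the base (its underside at z 18 mm) in the channel with 4 mm of room on either side. At the start its front end is 50 to 110 mm short of where the stop will be. Origin at the centre of its underside, y along its length, +y away from the stop.
- strip_front (a point): Centre of the strip's end face that points to the stop (guide's -y), 28 mm above the bench.
- strip_back (a point): Centre of the strip's other end face, which sticks out of the walls and is pushed, 28 mm above the bench. Axes as the strip's.
- tape_measure: Bystander: yellow tape measure 37 x 88 x 62 mm standing in front of the guide's left part. Origin under its centre.
- pencil: Bystander: pencil 136 mm long, 7 mm thick, in front of the guide. Origin under its centre.
- comb_square: Bystander: combination square 77 x 300 x 18 mm, left of the guide. Origin under its centre.
- cut_block: Bystander: sawn wooden block 60 x 120 x 40 mm, right of the guide. Origin under its centre.
- block_plane: Bystander: block plane 50 x 165 x 61 mm, in front of the guide's right part. Origin under its centre.

How it is judged (in metres and radians):
On the way:
1. the stop arm stands one hole farther out and the button has popped up through that hole (value of joint stop_arm between 0.039 and 0.051 m and value of joint stop_button below 0.004 m), for 0.1 s.
At the end, for the whole second after the job is handed in: The stop arm is at the next hole out (0.045 within 6 mm) with the button up (within 4 mm of fully up), and the strip lies flat and at rest in the channel, its front end within 3 mm of the stop's facing (all of step 1 and y of strip_front in the frame of stop_face between -0.003 and 0.003 m and x of strip_front in the frame of stop_face between -0.012 and 0.012 m and z of strip_front in the frame of stop_face below 0.005 m and angle between the y axis of strip and the y axis of saw_guide, either way round below 0.1 rad and angle between strip's own z axis and vertical below 0.05 rad and linear speed of strip below 0.01 m/s); the robot touches nothing.
It fails at once if a tool or block lying around the guide is shifted by more than 20 mm (distance of any of tape_measure, pencil, comb_square, cut_block, block_plane from where it was at the start of the episode above 0.02 m).
It also fails if it takes over 45 s, if anything falls off the work surface, if the arm or the gripper's body presses on something with over 40 N, if the wrist force passes 120 N, or if a joint passes its speed limit or range.

## Working session

There is one attempt and no reset: what is moved stays moved. The work goes in short steps, Python scripts to look and compute and a tool call to move; the robot and the scene stay as the last step left them, time stands still between calls to the robot, and variables do not carry over. Pictures are saved under pics/ and viewed, at most 10 in all, crops included, and the job is handed in when it is done.

Besides the shell and the picture viewer there is one more tool, called by a JSON object that holds its "api" and its "payload". move_arm: Moves the arm, as the interface text tells. Its arguments: {"type":"object","properties":{"plan":{"type":"string"},"grip_force":{"type":"number"}},"required":["plan"]}

```bash
mkdir -p pics
cat > h.py <<'E'
import numpy as np, cv2
from rig import env, viewer, recognise, pinpoint
def ray(cam,px):
    c=viewer.calibration(cam)
    d=np.array([(px[0]-c["cx"])/c["fx"],(px[1]-c["cy"])/c["fy"]]); u=d.copy()
    for _ in range(20): u=d/(1+c["k1"]*(u@u))
    R=np.array(c["R"]);t=np.array(c["t"])
    return -R.T@t, R.T@np.array([u[0],u[1],1.])
def atz(cam,px,z):
    o,d=ray(cam,px); return o+d*(z-o[2])/d[2]
def atdepth(cam,px,dep):
    o,d=ray(cam,px); return o+d*dep[int(round(px[1])),int(round(px[0]))]
E
python3 - <<'E'
from h import *
np.set_printoptions(precision=4,suppress=True)
s=env.observe();print(s["time_s"],s["position"],s["tool_rot"],s["ft_force"])
Z={"saw_guide":0,"button_top":.064,"push_face":.072,"stop_face":.028,"strip":.018,"strip_front":.028,"strip_back":.028}
for cam in("scene","top"):
    im,d=viewer.get_image(cam); cv2.imwrite(f"pics/{cam}0.png",im[:,:,::-1])
    print(cam,-np.array(viewer.calibration(cam)["R"]).T@viewer.calibration(cam)["t"])
    for n,z in Z.items():
        for r in pinpoint(cam,n)[:2]: print(n,round(r["conf"],2),np.round(r["pixel"],1),atz(cam,r["pixel"],z),"depth",atdepth(cam,r["pixel"],d))
E
```

```text
0.0 [ 0.1992 -0.5123  0.2307] [[ 0.932   0.3623 -0.0002]
 [ 0.3623 -0.932   0.0015]
 [ 0.0003 -0.0015 -1.    ]] [ 0.0621  0.2567 -0.0145]
scene [0.0344 0.5346 0.8719]
saw_guide 0.8 [331.1 203.9] [0.4996 0.0168 0.    ] depth [0.4691 0.0508 0.0572]
button_top 0.59 [362.4 181.4] [ 0.4586 -0.0459  0.064 ] depth [ 0.462  -0.0506  0.0574]
push_face 0.6 [371.2 175.3] [ 0.4519 -0.0692  0.072 ] depth [ 0.4471 -0.0623  0.0811]
stop_face 0.87 [341.3 168.5] [ 0.5442 -0.0679  0.028 ] depth [ 0.5339 -0.0557  0.045 ]
strip 0.73 [307.3 199.1] [0.5416 0.0565 0.018 ] depth [0.5193 0.0776 0.0556]
strip_front 0.97 [333.9 173.2] [ 0.5467 -0.0432  0.028 ] depth [ 0.5413 -0.037   0.037 ]
strip_back 0.93 [268.5 224. ] [0.5478 0.1758 0.028 ] depth [0.5531 0.1721 0.0193]
top [0.4256 0.0979 1.0327]
saw_guide 0.93 [334.3 208.3] [ 0.5082  0.0339 -0.    ] depth [0.5038 0.0373 0.0557]
button_top 0.48 [370.  228.3] [ 0.456  -0.0488  0.064 ] depth [ 0.4561 -0.0492  0.0612]
push_face 0.64 [375.6 231. ] [ 0.4495 -0.061   0.072 ] depth [ 0.4497 -0.0624  0.0637]
stop_face 0.6 [371.4 195.9] [ 0.5387 -0.0578  0.028 ] depth [ 0.5399 -0.0595  0.0175]
stop_face 0.34 [279.5 190. ] [0.5502 0.1741 0.028 ] depth [0.5514 0.1748 0.0184]
strip 0.56 [322.7 192.7] [0.5462 0.0649 0.018 ] depth [0.5442 0.0654 0.0348]
strip_front 0.74 [312.  253.4] [0.393 0.09  0.028] depth [0.3924 0.0898 0.0082]
strip_front 0.72 [367.9 196.3] [ 0.5376 -0.049   0.028 ] depth [ 0.5389 -0.0507  0.016 ]
strip_back 0.72 [279.8 190.6] [0.5487 0.1733 0.028 ] depth [0.55   0.1741 0.0168]
```

View pics/scene0.png

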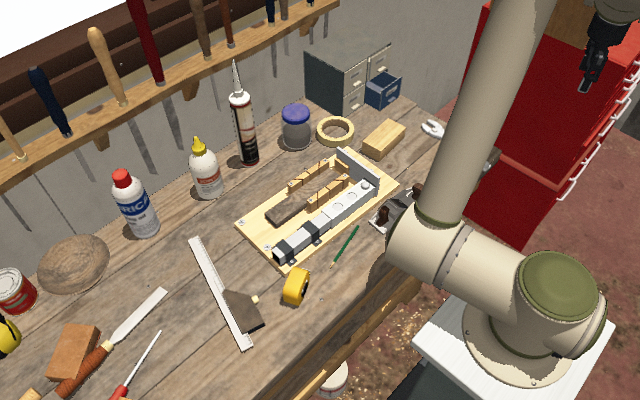

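View pics/top0.png

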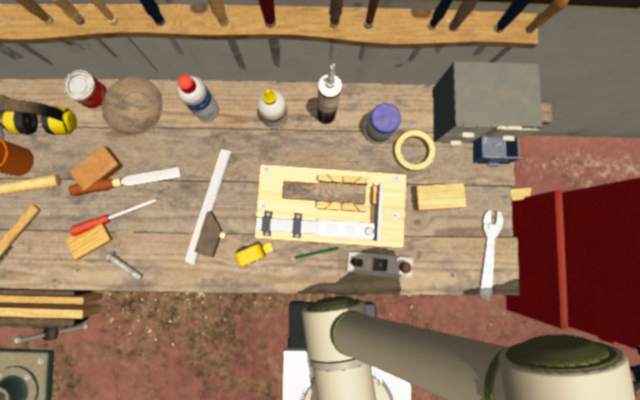

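Run:
```python
import cv2
a=cv2.imread("pics/top0.png")[158:258,250:412]; cv2.imwrite("pics/topc.png",cv2.resize(a,None,fx=4.9,fy=4.9,interpolation=cv2.INTER_CUBIC))
a=cv2.imread("pics/scene0.png")[138:278,228:408]; cv2.imwrite("pics/scenec.png",cv2.resize(a,None,fx=4.2,fy=4.2,interpolation=cv2.INTER_CUBIC))
```

```text
(no output)
```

View pics/topc.png

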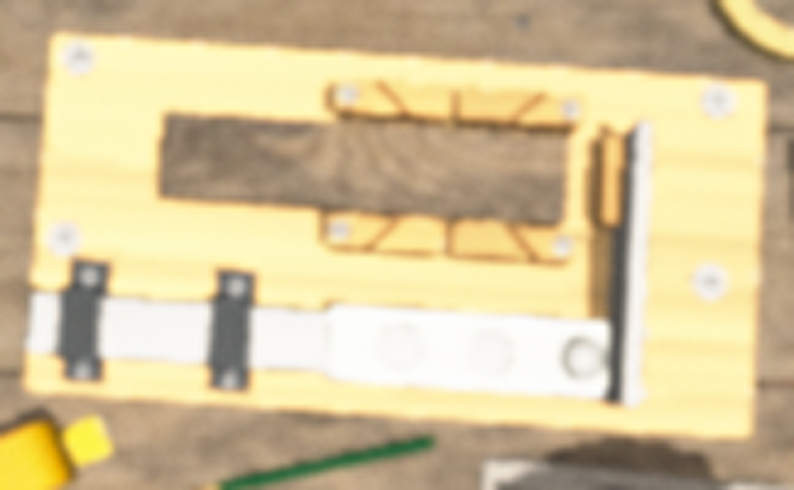

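View pics/scenec.png

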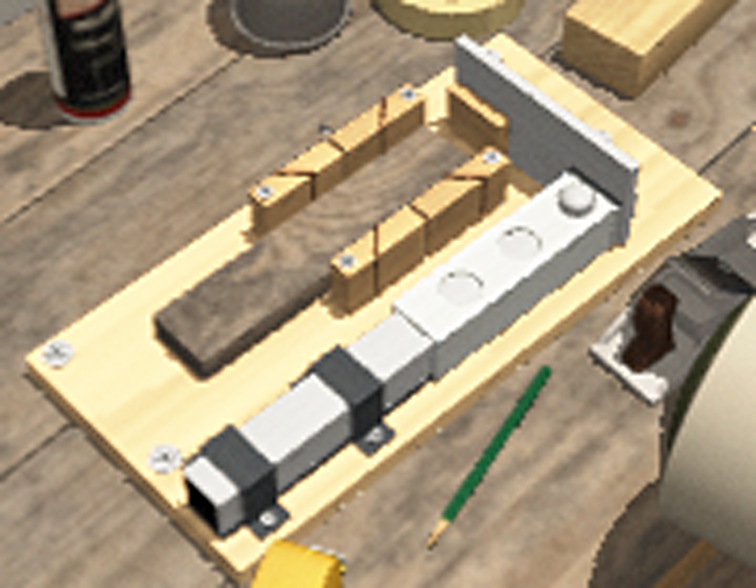

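Top view: base corners at crop (50,34), (767,80), (752,438), (25,390), button (586,357), strip ends at x≈162 and 566. The scene crop agrees: button at (578,188), board corners (28,360), (505,36), (722,192), (240,572).

```bash
cat > fit.py <<'E'
from h import *
np.set_printoptions(precision=4,suppress=True)
G=np.array([[.097,.2],[.097,-.175],[-.089,-.175],[-.089,.2]])
T=[(50,34),(767,80),(752,438),(25,390)];S=[(28,360),(505,36),(722,192),(240,572)]
tc=lambda p:((p[0]+.5)/4.9-.5+250,(p[1]+.5)/4.9-.5+158)
sc=lambda p:((p[0]+.5)/4.2-.5+228,(p[1]+.5)/4.2-.5+138)
def fit(W):
    gc=G-G.mean(0);wc=W-W.mean(0)
    a=np.arctan2((gc[:,0]*wc[:,1]-gc[:,1]*wc[:,0]).sum(),(gc*wc).sum())
    R=np.array([[np.cos(a),-np.sin(a)],[np.sin(a),np.cos(a)]]);t=W.mean(0)-R@G.mean(0)
    return a,R,t,(W-(G@R.T+t))
for cam,f,P,b in(("top",tc,T,(586,357)),("scene",sc,S,(578,188))):
    W=np.array([atz(cam,f(p),.018)[:2] for p in P]);a,R,t,e=fit(W)
    print(cam,np.degrees(a),t,"res",e.ravel())
    for n,q in dict(btn=[-.055,-.08],push=[-.055,-.097]).items(): print(n,R@q+t)
    print("btn direct",atz(cam,f(b),.064))
    if cam=="top":
        for p in((566,170),(162,155)):
            w=atz(cam,f(p),.038)[:2]; print("strip end",w,R.T@(w-t))
    else:
        for p in((180,350),): # strip back top edge centre
            w=atz(cam,f(p),.038)[:2]; print("strip end",w,R.T@(w-t))
E
python3 fit.py
```

```text
top -2.846041353588004 [0.5096 0.0308] res [-0.0001  0.0009  0.0002 -0.0003 -0.0006  0.0001  0.0004 -0.0007]
btn [ 0.4507 -0.0463]
push [ 0.4499 -0.0633]
btn direct [ 0.4508 -0.0468  0.064 ]
strip end [ 0.5464 -0.0405] [ 0.0403 -0.0695]
strip end [0.551  0.1655] [0.0346 0.1365]
scene -3.0198280703261027 [0.5073 0.0317] res [-0.0018 -0.0007 -0.0026  0.0008  0.0027  0.0001  0.0017 -0.0003]
btn [ 0.4481 -0.0452]
push [ 0.4472 -0.0622]
btn direct [ 0.4517 -0.0482  0.064 ]
strip end [0.5449 0.1712] [0.0302 0.1412]
```

{"api": "move_arm", "payload": {"plan": "0 0 0 0 0 -0.165 0;0 0 0 0 0 -0.165 0;0 0 0 0 0 -0.165 0;0 0 0 0 0 -0.165 0;0 0 0 0 0 -0.165 0;0 0 0 0 0 -0.165 0;0 0 0 0 0 -0.161 0", "grip_force": 40}}

```text
time_s: 1.68
position: [0.1993, -0.5126, 0.2313]
tool_rot: [[0.044, 0.999, -0.0], [0.999, -0.044, -0.0], [-0.0, -0.0, -1.0]]
ft_force: [-0.3, -0.0, -0.1]
grip_width: -0.0001
gripper_force: 0.0
```

{"api": "move_arm", "payload": {"plan": "0.0472 0.0231 0 0 0 0 0;0.0472 0.0231 0 0 0 0 0;0.0472 0.0231 0 0 0 0 0;0.0472 0.0231 0 0 0 0 0;0.0472 0.0231 0 0 0 0 0;0.0472 0.0231 0 0 0 0 0;0.0472 0.0231 0 0 0 0 0;0.0472 0.0231 0 0 0 0 0;0.0472 0.0231 0 0 0 0 0;0.0472 0.0231 0 0 0 0 0;0 0 0.05 0 0 0 0;0 0 0.05 0 0 0 0"}}

```text
time_s: 3.18
position: [0.4535, -0.0518, 0.1305]
tool_rot: [[0.047, 0.999, 0.002], [0.999, -0.047, -0.001], [-0.001, 0.002, -1.0]]
ft_force: [0.8, -0.4, 0.2]
grip_width: -0.0001
gripper_force: 0.0
```

{"api": "move_arm", "payload": {"plan": "0 0 0.03 0 0 0 0;0 -0.0025 0.02 0 0 0 0;0 0 0.01 0 0 0 0;0 0 0 0 0 0 0"}}

```text
time_s: 3.68
position: [0.4506, -0.0523, 0.0712]
tool_rot: [[0.049, 0.999, -0.001], [0.999, -0.049, 0.0], [0.0, -0.001, -1.0]]
ft_force: [0.7, 1.3, -0.8]
grip_width: -0.0001
gripper_force: 0.6
```

Run:
```python
from h import *
im,d=viewer.get_image("scene"); a=im[120:240,290:450,::-1]
cv2.imwrite("pics/s1.png",cv2.resize(a,None,fx=4.5,fy=4.5,interpolation=cv2.INTER_CUBIC))
im,d=viewer.get_image("top"); a=im[170:270,330:430,::-1]
cv2.imwrite("pics/t1.png",cv2.resize(a,None,fx=5,fy=5,interpolation=cv2.INTER_CUBIC))
s=env.observe();print(s["position"],s["ft_force"])
```

```text
[ 0.45094848 -0.05236503  0.07185369] [ 0.09032296  0.98595299 -0.78980879]
```

View pics/s1.png

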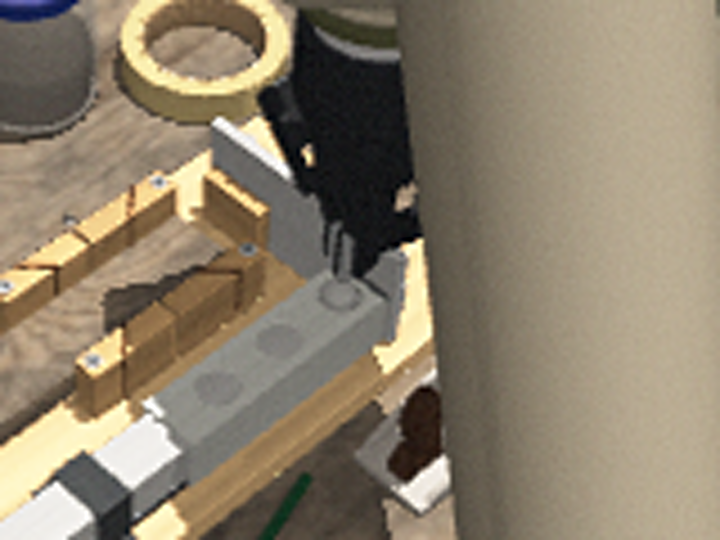

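The shut fingertips stand right over the button (about (342,275) against dome (340,292)), inside the plate. Pressing down.

{"api": "move_arm", "payload": {"plan": "0.001 0 0.006 0 0 0 0;0 0 0.004 0 0 0 0;0 0 0.003 0 0 0 0;0 0 0 0 0 0 0"}}

```text
time_s: 4.28
position: [0.4509, -0.0514, 0.0584]
tool_rot: [[0.049, 0.999, 0.001], [0.999, -0.049, -0.0], [-0.0, 0.001, -1.0]]
ft_force: [1.5, 1.3, 4.4]
grip_width: -0.0001
gripper_force: 2.2
```

{"api": "move_arm", "payload": {"plan": "0 0 0.0015 0 0 0 0;0 0 0.001 0 0 0 0;0 0 0 0 0 0 0"}}

```text
time_s: 4.65
position: [0.4509, -0.0514, 0.056]
tool_rot: [[0.049, 0.999, 0.001], [0.999, -0.049, -0.0], [-0.0, 0.001, -1.0]]
ft_force: [1.6, 0.8, 6.6]
grip_width: 0.0003
gripper_force: 3.0
```

{"api": "move_arm", "payload": {"plan": "-0.002 0 0 0 0 0 0;-0.002 0 0 0 0 0 0;-0.002 0 0 0 0 0 0;-0.002 0 0 0 0 0 0;-0.002 0 0 0 0 0 0;0 0 0 0 0 0 0"}}

```text
time_s: 5.4
position: [0.4503, -0.0611, 0.0559]
tool_rot: [[0.049, 0.999, 0.0], [0.999, -0.049, 0.001], [0.001, 0.0, -1.0]]
ft_force: [0.3, 4.0, 5.2]
grip_width: 0.0002
gripper_force: 3.5
```

{"api": "move_arm", "payload": {"plan": "-0.002 0 0 0 0 0 0;-0.002 0 0 0 0 0 0;-0.002 0 0 0 0 0 0;-0.002 0 0 0 0 0 0;0 0 0 0 0 0 0"}}

```text
time_s: 6.02
position: [0.4498, -0.0691, 0.0559]
tool_rot: [[0.049, 0.999, 0.0], [0.999, -0.049, 0.0], [0.0, 0.0, -1.0]]
ft_force: [0.3, 3.6, 6.1]
grip_width: 0.0001
gripper_force: 3.3
```

Run:
```python
from h import *
im,d=viewer.get_image("scene"); a=im[120:240,290:450,::-1]
cv2.imwrite("pics/s2.png",cv2.resize(a,None,fx=4.5,fy=4.5,interpolation=cv2.INTER_CUBIC))
```

```text
(no output)
```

View pics/s2.png

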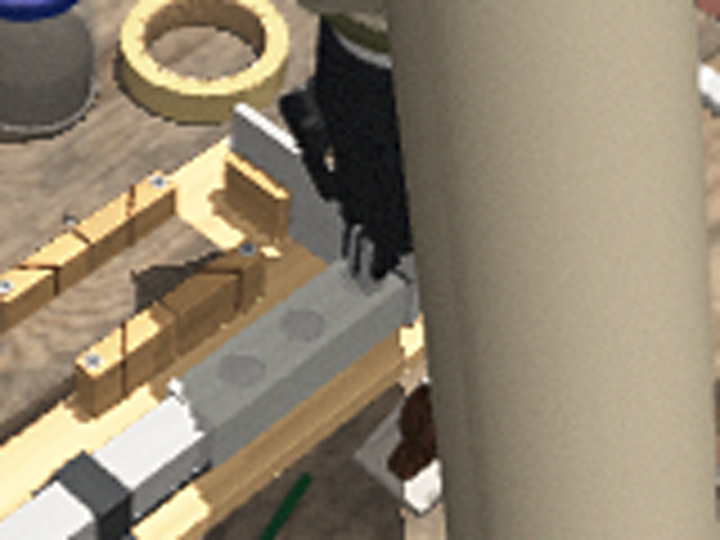

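The sleeve has slid about 17 mm, the button is under it. Ease the downward pressure and push on.

{"api": "move_arm", "payload": {"plan": "-0.003 0 0 0 0 0 0;-0.003 0 0 0 0 0 0;-0.001 0 -0.003 0 0 0 0;0 0 -0.003 0 0 0 0;-0.003 0 0 0 0 0 0;-0.003 0 0 0 0 0 0;-0.003 0 0 0 0 0 0;-0.002 0 0 0 0 0 0;0 0 0 0 0 0 0"}}

```text
time_s: 7.2
position: [0.449, -0.0877, 0.0618]
tool_rot: [[0.049, 0.999, 0.0], [0.999, -0.049, -0.0], [-0.0, 0.0, -1.0]]
ft_force: [-0.9, 1.9, 0.5]
grip_width: 0.0
gripper_force: 0.7
```

Friction 2 N as expected. Last ~10 mm in small steps.

{"api": "move_arm", "payload": {"plan": "-0.0015 0 0 0 0 0 0;-0.0015 0 0 0 0 0 0;-0.0015 0 0 0 0 0 0;-0.0015 0 0 0 0 0 0;-0.001 0 0 0 0 0 0;0 0 0 0 0 0 0"}}

```text
time_s: 7.95
position: [0.4487, -0.0946, 0.0619]
tool_rot: [[0.049, 0.999, 0.0], [0.999, -0.049, -0.0], [-0.0, 0.0, -1.0]]
ft_force: [-0.2, 0.8, 0.7]
grip_width: -0.0002
gripper_force: 0.0
```

{"api": "move_arm", "payload": {"plan": "-0.001 0 0 0 0 0 0;-0.001 0 0 0 0 0 0;0 0 0 0 0 0 0"}}

```text
time_s: 8.32
position: [0.4485, -0.0964, 0.0619]
tool_rot: [[0.049, 0.999, 0.0], [0.999, -0.049, -0.0], [-0.0, 0.0, -1.0]]
ft_force: [0.8, 0.1, 0.4]
grip_width: 0.0
gripper_force: 0.7
```

{"api": "move_arm", "payload": {"plan": "-0.001 0 0 0 0 0 0;-0.001 0 0 0 0 0 0;0 0 0 0 0 0 0"}}

```text
time_s: 8.7
position: [0.4484, -0.0978, 0.0619]
tool_rot: [[0.049, 0.999, 0.0], [0.999, -0.049, 0.001], [0.001, 0.0, -1.0]]
ft_force: [2.0, 5.3, 2.0]
grip_width: -0.0001
gripper_force: 2.9
```

Run:
```python
from h import *
im,d=viewer.get_image("scene"); a=im[120:240,290:450,::-1]
cv2.imwrite("pics/s3.png",cv2.resize(a,None,fx=4.5,fy=4.5,interpolation=cv2.INTER_CUBIC))
```

```text
(no output)
```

View pics/s3.png

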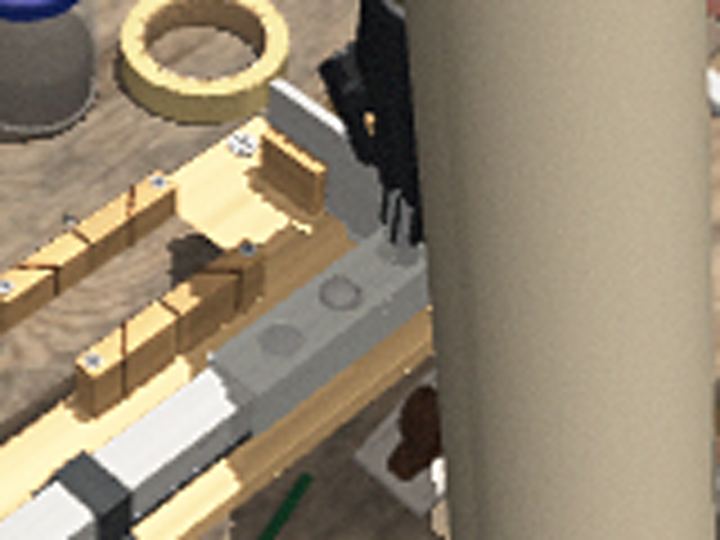

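The button stands up through the middle hole at the same spot (340,292) and the arm now resists (5 N): locked. Moving behind the strip.

{"api": "move_arm", "payload": {"plan": "0.003 0 0 0 0 0 0;0 0 -0.05 0 0 0 0;0 0 -0.04 0 0 0 0;0.0434 0.0128 0 0 0 0 0;0.0434 0.0128 0 0 0 0 0;0.0434 0.0128 0 0 0 0 0;0.0434 0.0128 0 0 0 0 0;0.0434 0.0128 0 0 0 0 0;0.0434 0.0128 0 0 0 0 0;0.0434 0.0128 0 0 0 0 0;0 0 0 0 0 0 0"}}

```text
time_s: 10.12
position: [0.5531, 0.2059, 0.1512]
tool_rot: [[0.046, 0.999, -0.0], [0.999, -0.046, -0.0], [-0.0, -0.0, -1.0]]
ft_force: [-0.3, -0.9, -0.5]
grip_width: -0.0003
gripper_force: 0.0
```

Run:
```python
from h import *
np.set_printoptions(precision=4,suppress=True)
s=env.observe();print(s["position"],s["ft_force"])
c,sn=.99877,-.0499;R=np.array([[c,-sn],[sn,c]]);t=np.array([.509,.031])
Z={"button_top":.064,"push_face":.072,"stop_face":.028,"strip_front":.028,"strip_back":.028}
for cam in("scene","top"):
    im,d=viewer.get_image(cam); cv2.imwrite(f"pics/{cam}4.png",im[:,:,::-1])
    for n,z in Z.items():
        for r in pinpoint(cam,n)[:2]:
            w=atz(cam,r["pixel"],z);print(cam,n,round(r["conf"],2),np.round(r["pixel"],1),w,"guide",R.T@(w[:2]-t),atdepth(cam,r["pixel"],d)[2])
a=cv2.imread("pics/scene4.png")[120:280,228:418]; cv2.imwrite("pics/s4.png",cv2.resize(a,None,fx=3.7,fy=3.7,interpolation=cv2.INTER_CUBIC))
```

```text
[0.5531 0.2059 0.1512] [-0.3465 -0.8635 -0.4715]
scene stop_face 0.27 [305.2 199. ] [0.5395 0.0654 0.028 ] guide [0.0287 0.0359] 0.04010976559359403
scene strip_back 0.85 [268.8 223.2] [0.549  0.1738 0.028 ] guide [0.0328 0.1446] 0.017413593673060612
top button_top 0.39 [371.8 233.4] [ 0.4438 -0.0531  0.064 ] guide [-0.0609 -0.0873] 0.058673894972796736
top button_top 0.35 [380.7 268.4] [ 0.3606 -0.0745  0.064 ] guide [-0.1429 -0.1128] 0.028869453311443083
top push_face 0.92 [393.9 229.5] [ 0.4536 -0.105   0.072 ] guide [-0.0485 -0.1386] 0.05543432760646061
top stop_face 0.88 [390.3 196.6] [ 0.5377 -0.1058  0.028 ] guide [ 0.0355 -0.1352] 0.030211185421923137
top stop_face 0.63 [395.2 230.2] [ 0.4532 -0.1176  0.028 ] guide [-0.0483 -0.1512] 0.057500741422476076
top strip_front 0.98 [368.3 194.5] [ 0.5422 -0.05    0.028 ] guide [ 0.0372 -0.0792] 0.02116449832086964
top strip_back 0.65 [280.8 187.8] [0.5558 0.1709 0.028 ] guide [0.0398 0.1421] 0.4685797975447811
```

View pics/s4.png

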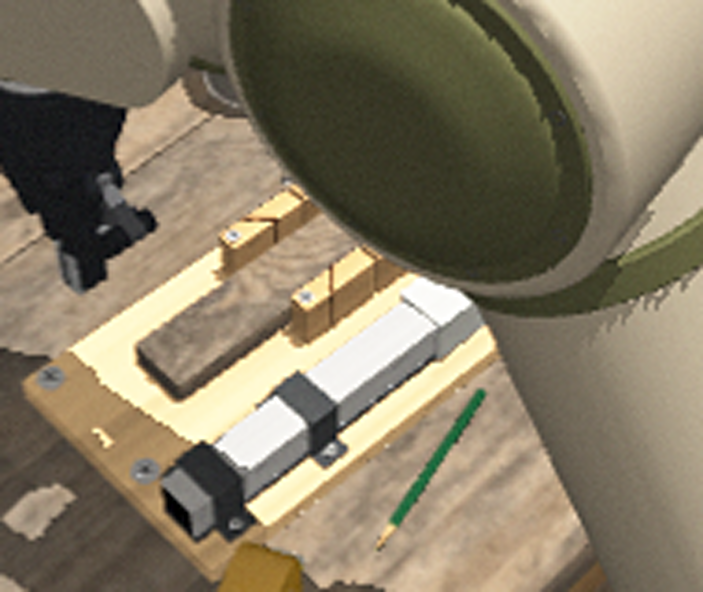

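The strip's back end sits at crop (160,370), clear of the tool, which is behind it. Descend and push.

{"api": "move_arm", "payload": {"plan": "0 0 0.04 0 0 0 0;0 0 0.04 0 0 0 0;0 0 0.03 0 0 0 0;0 0 0.013 0 0 0 0;0 0 0 0 0 0 0;-0.01 0 0 0 0 0 0;-0.008 0 0 0 0 0 0;-0.006 0 0 0 0 0 0;-0.006 0 0 0 0 0 0;0 0 0 0 0 0 0"}}

```text
time_s: 11.98
position: [0.5515, 0.1733, 0.0289]
tool_rot: [[0.05, 0.999, 0.0], [0.999, -0.05, -0.0], [-0.0, 0.0, -1.0]]
ft_force: [-0.5, -0.0, 0.1]
grip_width: -0.0005
gripper_force: 0.0
```

{"api": "move_arm", "payload": {"plan": "-0.005 0 0 0 0 0 0;-0.005 0 0 0 0 0 0;-0.005 0 0 0 0 0 0;-0.005 0 0 0 0 0 0;-0.005 0 0 0 0 0 0;-0.005 0 0 0 0 0 0;-0.005 0 0 0 0 0 0;-0.005 0 0 0 0 0 0;-0.003 0 0 0 0 0 0;0 0 0 0 0 0 0"}}

```text
time_s: 13.22
position: [0.5493, 0.1306, 0.0288]
tool_rot: [[0.049, 0.999, -0.0], [0.999, -0.049, -0.0], [-0.0, -0.0, -1.0]]
ft_force: [-0.6, -0.5, -0.2]
grip_width: -0.0002
gripper_force: 0.0
```

Now guide y ≈ 0.102; contact expected around 0.09.

{"api": "move_arm", "payload": {"plan": "-0.002 0 0 0 0 0 0;-0.002 0 0 0 0 0 0;-0.002 0 0 0 0 0 0;-0.002 0 0 0 0 0 0;0 0 0 0 0 0 0"}}

```text
time_s: 13.85
position: [0.549, 0.1226, 0.0288]
tool_rot: [[0.049, 0.999, 0.0], [0.999, -0.049, -0.0], [-0.0, 0.0, -1.0]]
ft_force: [0.2, -0.6, -0.2]
grip_width: -0.0002
gripper_force: 0.0
```

{"api": "move_arm", "payload": {"plan": "-0.0015 0 0 0 0 0 0;-0.0015 0 0 0 0 0 0;-0.001 0 0 0 0 0 0;0 0 0 0 0 0 0"}}

```text
time_s: 14.35
position: [0.5487, 0.1187, 0.0288]
tool_rot: [[0.049, 0.999, -0.0], [0.999, -0.049, -0.0], [-0.0, -0.0, -1.0]]
ft_force: [0.1, 0.5, -0.5]
grip_width: -0.0001
gripper_force: 0.0
```

{"api": "move_arm", "payload": {"plan": "-0.0015 0 0 0 0 0 0;-0.001 0 0 0 0 0 0;0 0 0 0 0 0 0"}}

```text
time_s: 14.72
position: [0.5488, 0.1172, 0.0289]
tool_rot: [[0.049, 0.999, 0.001], [0.999, -0.049, 0.002], [0.002, 0.001, -1.0]]
ft_force: [0.7, 5.9, -0.2]
grip_width: -0.0001
gripper_force: 3.1
```

Run:
```python
from h import *
np.set_printoptions(precision=4,suppress=True)
c,sn=.99877,-.0499;R=np.array([[c,-sn],[sn,c]]);t=np.array([.509,.031])
Z={"stop_face":.028,"strip_front":.028,"strip_back":.028}
for cam in("scene","top"):
    im,d=viewer.get_image(cam); cv2.imwrite(f"pics/{cam}5.png",im[:,:,::-1])
    for n,z in Z.items():
        for r in pinpoint(cam,n)[:2]:
            w=atz(cam,r["pixel"],z);print(cam,n,round(r["conf"],2),np.round(r["pixel"],1),"guide",R.T@(w[:2]-t))
a=cv2.imread("pics/top5.png")[160:260,280:420]; cv2.imwrite("pics/t5.png",cv2.resize(a,None,fx=5.5,fy=5.5,interpolation=cv2.INTER_CUBIC))
```

```text
scene stop_face 0.69 [287.9 206.1] guide [0.0407 0.0801]
scene strip_front 0.36 [298.4 289.9] guide [-0.1414  0.2081]
scene strip_back 0.79 [289.7 204. ] guide [0.0426 0.0728]
top stop_face 0.57 [387.9 198.5] guide [ 0.0303 -0.1293]
top strip_front 0.7 [390.6 197.6] guide [ 0.033 -0.136]
```

View pics/t5.png

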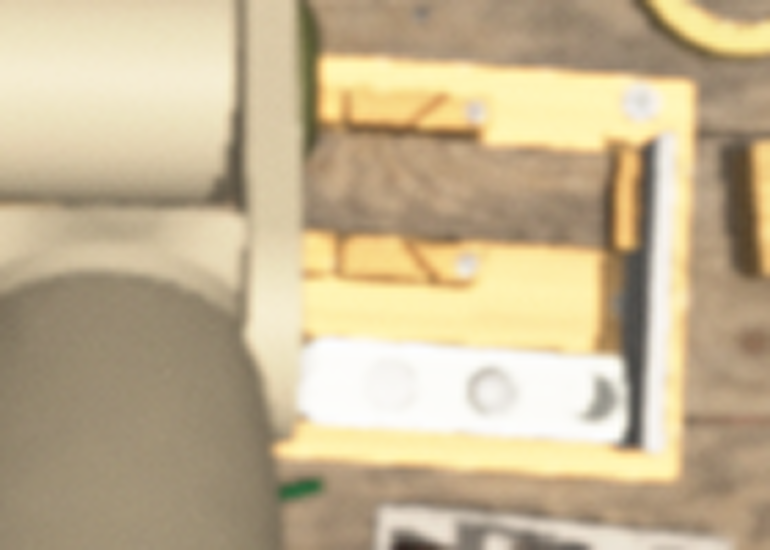

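The strip's front (x≈610) butts on the facing, the button is up in the middle hole (490,390), and the force jumped to 6 N. Backing off.

{"api": "move_arm", "payload": {"plan": "0.003 0 0 0 0 0 0;0.01 0 0 0 0 0 0;0.02 0 0 0 0 0 0;0 0 -0.05 0 0 0 0;0 0 -0.05 0 0 0 0;0 0 -0.03 0 0 0 0;0 0 0 0 0 0 0;0 0 0 0 0 0 0"}}

```text
time_s: 16.12
position: [0.5497, 0.1499, 0.1578]
tool_rot: [[0.048, 0.999, -0.002], [0.999, -0.048, -0.0], [-0.0, -0.002, -1.0]]
ft_force: [-0.2, -0.3, 0.4]
grip_width: -0.0001
gripper_force: 0.0
```

Run:
```python
from h import *
s=env.observe();print(s["time_s"],s["position"],s["ft_force"])
c,sn=.99877,-.0499;R=np.array([[c,-sn],[sn,c]]);t=np.array([.509,.031])
im,d=viewer.get_image("top"); cv2.imwrite("pics/top6.png",im[:,:,::-1])
for n in("stop_face","strip_front"):
    for r in pinpoint("top",n)[:1]: print(n,r,R.T@(atz("top",r["pixel"],.028)[:2]-t))
a=im[160:260,280:420,::-1]; cv2.imwrite("pics/t6.png",cv2.resize(a,None,fx=5.5,fy=5.5,interpolation=cv2.INTER_CUBIC))
```

```text
16.125 [0.54965047 0.14994421 0.15780003] [-0.15018478 -0.32399585  0.36304163]
stop_face {'pixel': [390.6, 194.7], 'conf': 0.87} [ 0.04035948 -0.13571103]
strip_front {'pixel': [393.8, 195.7], 'conf': 0.88} [ 0.03834754 -0.14393717]
```

View pics/t6.png

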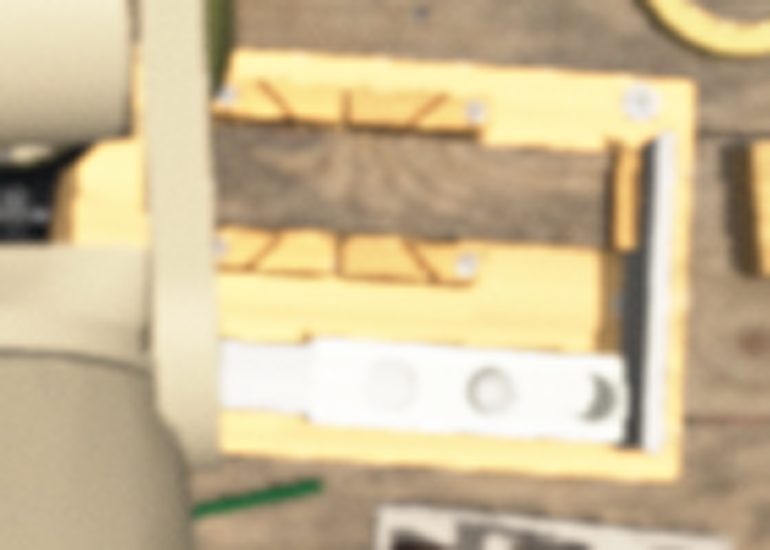

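The strip still touches the facing (x≈610), the button is up at (490,390), and the robot is clear. Handing in.

```bash
python3 -c "
from rig import env
print(env.close_job())"
```

```text
the job is handed in; nothing more can be done
None
```

The stop is one hole farther out with the button up, the strip butts against its facing, the robot is clear of everything, and the job was handed in at about 16 s; no verdict came back.

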